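Flip the odd rocker with the stylus

TASK

One of the four rocker switches in the grey switch bank on the bench is tipped the other way from its neighbours: the end towards the robot stands up. Take the stylus out of its wooden stand, press that raised end fully down with the stylus tip so that all four rockers lie alike, without tipping the other three, then put the stylus back in the stand, tip down and fully home.

Things in the scene. Friction and masses are not known exactly. Their poses are not given: they have to be found in the camera images.
- stylus: Stylus, 106 mm long, 80 g, tip down in the stand. Origin at its tip, z up along it to the handle. Steel shaft 10 mm in diameter from 0 to 50 mm (tip 6 mm, tapering over 8 mm); steel collar 40 mm in diameter from 50 to 56 mm; round light wooden handle 18 mm in diameter from 56 to 106 mm, to be gripped from above.
- stand: Wooden block 56 x 56 mm, 64 mm high, on a 70 x 70 x 8 mm foot, fixed to the bench; origin at the centre of its underside, z up. In the middle of its top: a square hole 18 x 18 mm, 54 mm deep, 3 mm chamfer. The stylus' collar rests on the top, its tip then 14 mm above the origin.
- odd_near_end (a point): Point on the top face of the odd rocker, 6 mm from its near (raised) end, mid-width: press here, straight down, with about 2 N. Axes: x along the rocker to its far end, y along the row to the left, z up (they tilt with it). It lies 19 mm nearer than the hinge, sinks 10.5 mm from fully up (61.5 mm above the bench) to fully down (51 mm).
- rocker_odd (a joint): The odd one of four equal white rockers in a row, 32 mm apart, in a fixed grey bank 100 x 160 mm, 40 mm high (bezels 48 mm); its place in the row varies. Each is 50 x 18 mm, a shallow V from the side, hinged at mid-length 50 mm above the bench. In rad: -0.28 near end (to the robot) fully down, +0.28 near end fully up; stays where left.
- rocker_b (a joint): One of the three other rockers, equal to the odd one in shape, starting with the near end down; to be left so. In rad: -0.28 near end (to the robot) fully down, +0.28 near end fully up; stays where left.
- rocker_c (a joint): One of the three other rockers, equal to the odd one in shape, starting with the near end down; to be left so. In rad: -0.28 near end (to the robot) fully down, +0.28 near end fully up; stays where left.
- rocker_d (a joint): One of the three other rockers, equal to the odd one in shape, starting with the near end down; to be left so. In rad: -0.28 near end (to the robot) fully down, +0.28 near end fully up; stays where left.

How it is judged:
By the outcome, as a careful person would: the job done as asked, in the order asked, and still so for the second after the job is handed in, with the robot touching nothing.
It also fails if it takes over 42 s, if anything falls off the work surface, if the arm or the gripper's body presses on something with over 40 N, if the wrist force passes 120 N, or if a joint passes its speed limit or range.

ROBOT

A 6-joint arm with a two-finger parallel gripper is mounted at the origin on a cart in front of the work surface, level with it; the furniture and walls round the work are solid. World frame = base frame: x ahead of the robot, y to its left, z up, the work surface at z = 0. Lengths are in mm, angles in degrees, forces in N, time in s.
With the tool pointing down it reaches from about 350 to 850 mm from the base axis. Payload 8.1 kg.
Tool frame: the origin (TCP) lies at the very end of the fingers, on their centre line; the grasp point (between the pads) lies r.tcp_to_grasp behind it (r.tcp_to_grasp is the distance from the TCP to the grasp point, in mm); z points along the fingers, y is the line along which they close (so a half turn about z gives the same grasp; the last joint's range is limited). The gripper opens to 85 mm and grips with 20 to 120 N. Pads are 22 mm wide; open, the fingers measure 114 mm over their backs; the gripper's body (76 mm by 85 mm) begins 54 mm behind the grasp point. The pads swing forward as they close: fully open they stand 13 mm farther back than shut.
Start: joints at [65.523, 7.471, 85.268, -0, 87.261, -4.893], TCP at [201.089, 565.304, 231.292] pointing down, gripper open.
Joint ranges: [-169.43, 169.43], [-51.17, 129.36], [1.28, 143.12], [-76.62, 256.62], [0, 156.53], [-152.29, 152.29]. Speed limits (degrees/s): [136.94, 136.94, 159.86, 180, 180, 180].

INTERFACE

Orientations are given as [roll, pitch, yaw] about the fixed x, y, z axes, in that order (R = Rz(yaw) Ry(pitch) Rx(roll)).
In Python, from bench import sense, viewer, order, r gives the robot as it stands.
- The arm moves only by the tool carry_out, never from a script. Its argument "increments" is one flat list of numbers, 7 for each row, row after row: the shift along the tool's x, y, z as a fraction of full scale, then the turn, a rotation vector about the tool's x, y, z as a fraction of full scale, then the opening, from -1 (shut) to 1 (fully open). A call has exactly 10 rows; each row is the pose to reach, as a shift and turn from the pose commanded when the call began, along the tool's axes at that moment, turning the shorter way round; what a row does not reach only later rows make up. Full scale, the value 1, is 400 mm for a shift and 2 pi rad for a turn. A row lasts 1/8 s, in which the tool goes at most 62.5 mm and 10.7 degrees, less where a joint would pass 70% of its speed; a pose out of reach is approached as far as the arm can. A call with a number of a shift or a turn outside -1 to 1 is refused whole. A call with a gripper value outside its range is refused whole. The fingers move at their own pace and stop on an object; "force" is the grip in N (left out, the last holds). Time passes only in rows, so rows that repeat a pose let the fingers close, or fill a call up. It gives the time, the measured TCP pose, the force, the opening and the grip force at its end, in the units of the state.
- sense(): the state, without advancing time (a new reading comes with each control period).
- viewer.snapshot(name): name is "side" or "top" or "wrist"; returns the picture (384x512x3 uint8, red, green, blue); there is no depth.
- viewer.get_calibration(name): a dict with "fx", "fy", "cx", "cy" (pixels), "k1" (the pictures are not rectified: a ray, as slopes to the right and down, at radius r is drawn at 1 + k1 r^2 times it, then the intrinsics apply), "R" (3x3) and "t" (3): a world point X has camera coordinates R X + t. Camera axes: x right, y down, z forward; pixel columns grow to the right and rows downward; lengths in mm; the calibration is good to about 2 mm. A picture is of the moment at which its call begins: read the wrist's pose just before it. get_calibration takes no time and is no camera call; for the wrist camera it gives the pose at the moment of the call.
- order.hand_in(): hands the job in; it is judged then, once.
The state is a dict: "time": time; "joint_pos": joint angles; "qd": joint speeds; "joint_efforts": joint torques, N m; "tool_pos": TCP position; "tcp_rot": TCP orientation; "ft_force": force on the tool from outside, world axes, zero at the start; "wrist_torque": the same for the moment, N m; "finger_gap": finger opening in mm; "grip_force": force on a finger pad.
Only numpy, scipy, OpenCV 4.12 (cv2) and the standard library are available. Lean on these libraries where they do the work, as an engineer would, in place of code of your own. Each camera call takes 0.05 s, during which the arm holds its last target. There are 200 camera calls.

## Working session

There is one attempt and no reset: what is moved stays moved. The work goes in short steps, Python scripts to look and compute and a tool call to move; the robot and the scene stay as the last step left them, time stands still between calls to the robot, and variables do not carry over. Pictures are saved under pics/ and viewed, at most 13 in all, crops included, and the job is handed in when it is done.

Besides the shell and the picture viewer there is one more tool, called after "Call:" by a JSON object that holds its "fn" and its "kwargs". carry_out: Moves the arm, as the interface text tells. Its arguments: {"type":"object","properties":{"increments":{"type":"array"},"force":{"type":"number"}},"required":["increments"]}

```bash
mkdir -p pics; cat > h.py <<'E'
import numpy as np, cv2
from bench import sense, viewer, order, r
def snap(n,f):
    c=viewer.get_calibration(n); im=viewer.snapshot(n)
    cv2.imwrite('pics/'+f,cv2.cvtColor(np.asarray(im),cv2.COLOR_RGB2BGR)); return np.asarray(im),c
def ray(c,u,v):
    K=np.array([[c['fx'],0,c['cx']],[0,c['fy'],c['cy']],[0,0,1.]])
    p=cv2.undistortPoints(np.array([[[u,v]]],float),K,np.array([c['k1'],0,0,0.]))[0,0]
    # model: drawn = ray*(1+k1 r^2), same as opencv
    R=np.array(c['R']);t=np.array(c['t'])
    d=R.T@np.array([p[0],p[1],1]); return -R.T@t,d/np.linalg.norm(d)
def plane(c,u,v,z):
    o,d=ray(c,u,v); return o+d*(z-o[2])/d[2]
def tri(rays):
    A=0;b=0
    for o,d in rays:
        P=np.eye(3)-np.outer(d,d);A=A+P;b=b+P@o
    X=np.linalg.solve(A,b); return X,[np.linalg.norm((np.eye(3)-np.outer(d,d))@(X-o)) for o,d in rays]
def proj(c,X):
    p=np.array(c['R'])@np.array(X,float)+np.array(c['t']);a=p[:2]/p[2];a=a*(1+c['k1']*(a@a))
    return a*[c['fx'],c['fy']]+[c['cx'],c['cy']]
E
python3 - <<'E'
from h import *
a,_=snap('top','top0.png');b,_=snap('side','side0.png');w,_=snap('wrist','w0.png')
import cv2
m=np.hstack([a,b])[...,::-1]
cv2.imwrite('pics/ab.png',cv2.resize(m,(800,300)))
print(sense(),r.tcp_to_grasp)
E
```

```text
{'time': 0.15, 'joint_pos': array([ 6.55241151e+01,  7.50641867e+00,  8.53144205e+01,  8.86062564e-04,
        8.72600390e+01, -4.89453892e+00]), 'qd': array([ 0.0484712 , -0.1592756 , -0.17842329, -0.05352094, -0.06089794,
        0.00083962]), 'joint_efforts': array([ 6.25913490e-04, -5.70059788e+01, -5.01162207e+01, -2.06260138e-04,
        9.45175183e-03,  7.89846285e-05]), 'tool_pos': array([200.90533647, 564.93118457, 230.47740417]), 'tcp_rot': array([-1.79919492e+02, -7.78243973e-03,  1.60418606e+02]), 'ft_force': array([ 0.5089565 , -0.33745322,  1.06824714]), 'wrist_torque': array([ 0.03187144, -0.02274974,  0.00764814]), 'grip_force': 0.0, 'finger_gap': 85.41896974243268} 18.700000000000003
```

View pics/top0.png

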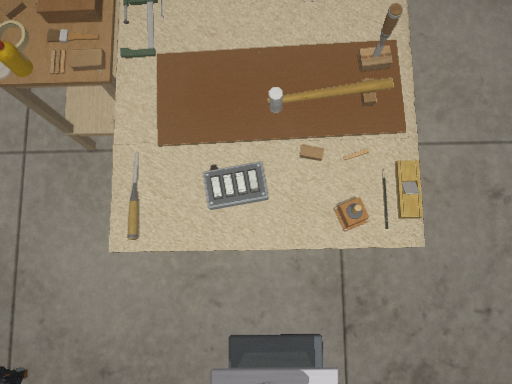

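View pics/side0.png

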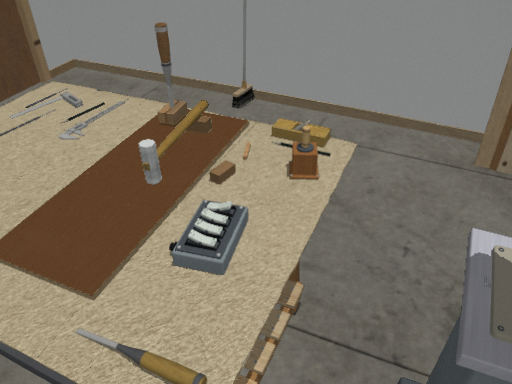

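The top view shows the bank at (237,185) and the stand with the stylus at (353,212). The side view has the bank at (212,235) and the stand at (305,155). I'll zoom in on both.

```bash
python3 - <<'E'
from h import *
t=cv2.imread('pics/top0.png');s=cv2.imread('pics/side0.png')
def crop(i,x,y,w=80,h=60): return cv2.resize(i[y:y+h,x:x+w],(400,300),interpolation=cv2.INTER_CUBIC)
o=np.vstack([np.hstack([crop(t,197,155),crop(t,315,185)]),np.hstack([crop(s,165,195,96,72),crop(s,265,120)])])
cv2.imwrite('pics/crops.png',o)
ct=viewer.get_calibration('top');cs=viewer.get_calibration('side')
for n,c in(('t',ct),('s',cs)): print(n,c['fx'],c['k1'],-np.array(c['R']).T@c['t'],proj(c,[201,565,231]),proj(c,[0,0,0]),proj(c,[500,0,0]))
print(plane(ct,353,212,70),plane(ct,237,185,48))
E
```

```text
t 491.37873230739365 -0.026102528491990844 [ 357.89639031  -11.15739812 1287.26178591] [  5.02653007 363.57714917] [274.99552545 432.71950073] [271.71464141 230.46063523]
s 421.12140488861866 -0.07179550279145944 [282.08866524 598.32902658 577.46145321] [416.428279   670.28201645] [555.93022111 305.76155188] [285.96081118 227.95258695]
[ 535.09508298 -203.91974454   70.        ] [613.80818453  87.1657808   48.        ]
```

View pics/crops.png

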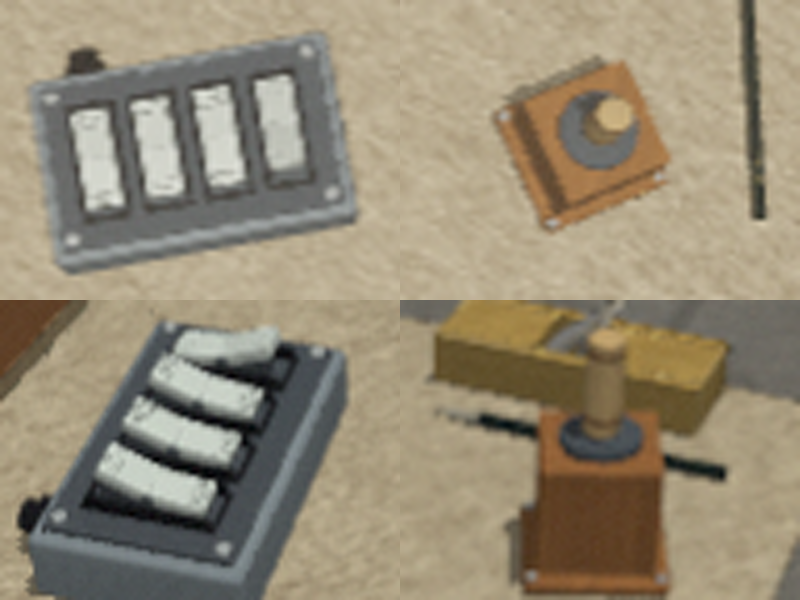

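View pics/w0.png

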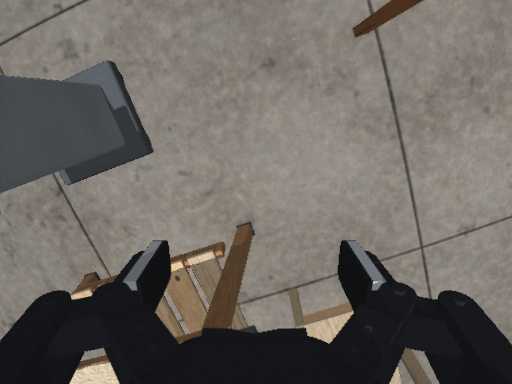

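The odd rocker is the rightmost one, with its near end up at side crop (275,340). Next I triangulate the stylus and the bank's bezel screws from the two views.

```bash
cat >> h.py <<'E'
from scipy.spatial.transform import Rotation as Ro
def rot(a): return Ro.from_euler('xyz',a,degrees=True)
def plan(P,yaw,P0=None,A0=None):
    "fractions for shift & turn from measured pose to world target pointing down"
    s=sense();P0=s['tool_pos'] if P0 is None else np.array(P0);A0=s['tcp_rot'] if A0 is None else A0
    R0=rot(A0); d=R0.inv().apply(np.array(P)-P0); w=(R0.inv()*rot([180,0,yaw])).as_rotvec()
    return np.round(d/400,5),np.round(w/(2*np.pi),5)
E
python3 - <<'E'
from h import *
ct=viewer.get_calibration('top');cs=viewer.get_calibration('side')
T=lambda X,Y,x0,y0,k: ray(ct,x0+(X+.5)/k-.5,y0+(Y+.5)/k-.5)
S=lambda X,Y,x0,y0,k: ray(cs,x0+(X+.5)/k-.5,y0+(Y+.5)/k-.5)
def f(n,a,b): X,e=tri([a,b]);print(n,X.round(1),np.round(e,1));return X
f('htop',T(213,114,315,185,5),S(207,40,265,120,5))
f('collar',T(198,131,315,185,5),S(202,137,265,120,5))
k=400/96
P=[f('screw',T(*a,197,155,5),S(b[0],b[1]-300,165,195,k)) for a,b in zip([(52,98),(307,52),(333,192),(72,240)],[(57,516),(170,327),(319,352),(223,549)])]
P=np.array(P);print(P.mean(0)); 
d=(P[0]-P[1]+P[3]-P[2])[:2];print('row-left dir yaw-90',np.degrees(np.arctan2(d[1],d[0]))-90)
f('oddnear',T(292,170,197,155,5),S(272,340-300,165,195,k))
c=viewer.get_calibration('wrist');s=sense();R0=rot(s['tcp_rot'])
R=np.array(c['R']);C=-R.T@c['t'];print('cam in tool',R0.inv().apply(C-s['tool_pos']),(R0.inv().as_matrix()@R.T).round(3),c['fx'],c['k1'])
E
```

```text
htop [ 538.1 -207.1  117.7] [1. 1.]
collar [ 537.6 -207.8   66.7] [0.9 0.9]
screw [645.5 166.1  39.5] [0.4 0.4]
screw [666.8  32.3  40.2] [0.9 0.9]
screw [591.8  19.6  39.6] [1.4 1.4]
screw [569.5 154.9  40.5] [0.7 0.7]
[618.40890259  93.23356018  39.94907346]
row-left dir yaw-90 9.1977096043899
oddnear [602.4  40.7  58.7] [1.1 1.1]
cam in tool [ 7.45297953e+01  2.25240126e-02 -1.43428441e+02] [[ 0.    -0.956 -0.293]
 [ 1.     0.001 -0.001]
 [ 0.001 -0.293  0.956]] 290.63343675546787 -0.06940107135974813
```

```bash
python3 - <<'E'
from h import *
print(plan([420,280,235],120)); print(plan([610,55,190],85,[420,280,235],[180,0,120]))
E
```

```text
(array([-0.75479, -0.48758, -0.01072]), array([-2.2000e-04,  6.0000e-05,  1.1227e-01]))
(array([-0.72464,  0.13011,  0.1125 ]), array([ 0.     , -0.     ,  0.09722]))
```

Call:
{"fn": "carry_out", "kwargs": {"increments": [-0.755,-0.488,-0.01,0,0,0.112,1,-0.755,-0.488,-0.01,0,0,0.112,1,-0.755,-0.488,-0.01,0,0,0.112,1,-0.755,-0.488,-0.01,0,0,0.112,1,-0.755,-0.488,-0.01,0,0,0.112,1,-0.755,-0.488,-0.01,0,0,0.112,1,-0.755,-0.488,-0.01,0,0,0.112,1,-0.755,-0.488,-0.01,0,0,0.112,1,-0.755,-0.488,-0.01,0,0,0.112,1,-0.755,-0.488,-0.01,0,0,0.112,1], "force": 60}}

```text
time: 1.4
tool_pos: [419.5, 281.1, 235.2]
tcp_rot: [-180.0, -0.0, 120.2]
ft_force: [0.6, -0.0, 0.3]
finger_gap: 85.1
grip_force: 0.0
```

Call:
{"fn": "carry_out", "kwargs": {"increments": [-0.725,0.13,0.112,0,0,0.097,1,-0.725,0.13,0.112,0,0,0.097,1,-0.725,0.13,0.112,0,0,0.097,1,-0.725,0.13,0.112,0,0,0.097,1,-0.725,0.13,0.112,0,0,0.097,1,-0.725,0.13,0.112,0,0,0.097,1,-0.725,0.13,0.112,0,0,0.097,1,-0.725,0.13,0.112,0,0,0.097,1,-0.725,0.13,0.112,0,0,0.097,1,-0.725,0.13,0.112,0,0,0.097,1]}}

```text
time: 2.65
tool_pos: [610.4, 56.0, 190.9]
tcp_rot: [180.0, -0.0, 85.2]
ft_force: [-0.6, 1.5, 0.3]
finger_gap: 85.4
grip_force: 0.0
```

```bash
python3 - <<'E'
from h import *
w,c=snap('wrist','w1.png')
np.save('w1.npy',c,allow_pickle=True)
s=sense();print(s['time'],s['tool_pos'],s['tcp_rot'],s['joint_pos'],proj(c,[607,43,60]))
print(plan([540,-190,225],80))
E
```

```text
2.7 [610.50822355  55.86352756 190.8360993 ] [ 1.79971173e+02 -1.04103866e-03  8.52223174e+01] [ 4.38466142e-01  1.06444110e+01  8.59993752e+01 -1.59481692e-03
  8.33274117e+01  5.21633396e+00] [251.39535791 193.7114433 ]
(array([-0.6272 , -0.12442, -0.08548]), array([ 8.000e-05, -1.000e-05,  1.451e-02]))
```

View pics/w1.png

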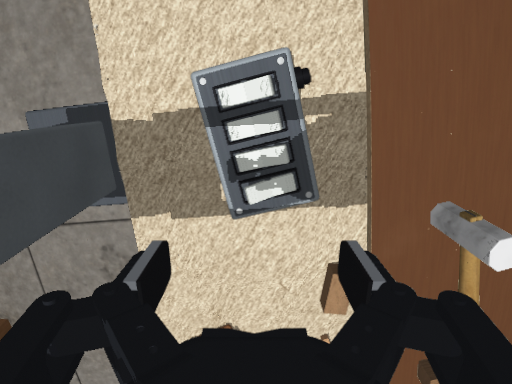

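Wrist view: the bank's screws are at (203,81), (280,61), (309,195) and (239,211). The odd rocker is the lowest one at (270,187), with its near end at about (245,193), which matches the prediction of (251,194). On to the stand.

Call:
{"fn": "carry_out", "kwargs": {"increments": [-0.627,-0.124,-0.085,0,0,0.014,1,-0.627,-0.124,-0.085,0,0,0.014,1,-0.627,-0.124,-0.085,0,0,0.014,1,-0.627,-0.124,-0.085,0,0,0.014,1,-0.627,-0.124,-0.085,0,0,0.014,1,-0.627,-0.124,-0.085,0,0,0.014,1,-0.627,-0.124,-0.085,0,0,0.014,1,-0.627,-0.124,-0.085,0,0,0.014,1,-0.627,-0.124,-0.085,0,0,0.014,1,-0.627,-0.124,-0.085,0,0,0.014,1]}}

```text
time: 3.95
tool_pos: [540.2, -189.8, 224.4]
tcp_rot: [-180.0, -0.0, 80.2]
ft_force: [-0.4, 0.8, 0.0]
finger_gap: 85.4
grip_force: 0.0
```

```bash
python3 - <<'E'
from h import *
w,c=snap('wrist','w2.png');np.save('w2.npy',c,allow_pickle=True)
s=sense();print(s['time'],s['tool_pos'],s['tcp_rot'],proj(c,[538,-207.5,120]),proj(c,[538,-207.5,70]))
i=cv2.imread('pics/w2.png');u,v=proj(c,[538,-207.5,95]).astype(int);print(u,v)
x0,y0=max(u-60,0),max(v-50,0)
cv2.imwrite('pics/w2c.png',cv2.resize(i[y0:y0+100,x0:x0+120],(720,600),interpolation=cv2.INTER_CUBIC));print(x0,y0)
c1=np.load('w1.npy',allow_pickle=True).item()
P=np.array([plane(c1,*p,40) for p in [(280,61),(309,195),(239,211),(203,81)]]);print(P.round(1),P.mean(0))
d=(P[0]-P[1]+P[3]-P[2]);print(np.degrees(np.arctan2(d[1],d[0]))-90)
g=cv2.imread('pics/w1.png')[45:215,195:320]
m=cv2.inRange(cv2.cvtColor(g,cv2.COLOR_BGR2HSV),(0,0,165),(180,40,255))
m=cv2.morphologyEx(m,cv2.MORPH_CLOSE,np.ones((5,5)));n,l,st,ce=cv2.connectedComponentsWithStats(m)
for a,b in zip(st,ce):
    if a[4]>150: print(a,b+[195,45],plane(c1,*(b+[195,45]),52).round(1))
E
```

```text
4.0 [ 540.22711257 -190.01137419  224.45638375] [-1.79999335e+02 -1.37603177e-03  8.01731511e+01] [254.71498524 207.29378321] [254.5822847  191.00824948]
254 198
194 148
[[644.4 165.5  40. ]
 [667.5  30.1  40. ]
 [591.2  18.1  40. ]
 [569.6 153.7  40. ]] [618.18886306  91.83749455  40.        ]
9.36063161239177
[    0     0   125   170 17836] [258.42537564 131.80113254] [618.8 102.   52. ]
[  0   0 102  62 702] [244.22649573  68.502849  ] [610.4 160.2  52. ]
[  23   30   55   31 1031] [245.69835112  91.11251212] [609.9 140.3  52. ]
[ 33  78  53  18 569] [251.20738137 129.97188049] [612.  104.3  52. ]
[ 12  82  25  81 208] [218.39423077 165.25      ] [576.6  72.7  52. ]
[ 40 101  50  21 392] [261.72959184 153.76785714] [620.3  80.5  52. ]
[ 51 137  38  22 423] [262.15130024 193.16312057] [617.7  40.1  52. ]
```

View pics/w2c.png

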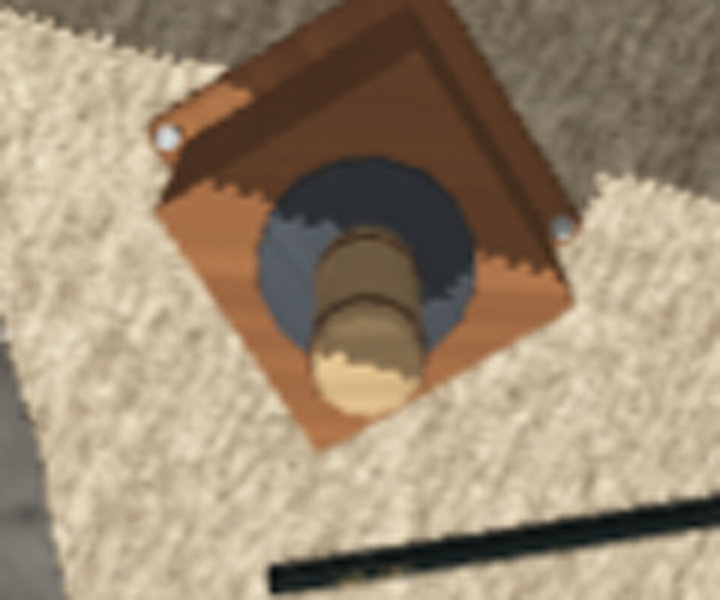

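Handle top is at (255.3,207.4) and the collar centre at (255.2,191.8), within 1 px of the triangulated positions. I'll compute the grasp.

```bash
python3 - <<'E'
from h import *
ct=viewer.get_calibration('top');c2=np.load('w2.npy',allow_pickle=True).item();cs=viewer.get_calibration('side')
print(tri([ray(c2,255.3,207.4),ray(ct,357.5,207.8),ray(cs,306.4,127.9)]),tri([ray(c2,255.2,191.8),ray(ct,354.6,211.1),ray(cs,305.4,147.3)]))
print(plane(c2,255.3,207.4,120),plane(c2,255.2,191.8,70))
print(plan([538.5,-207.5,224.5],80.17),plan([538.5,-207.5,78],80.17))
E
```

```text
(array([ 537.75445669, -208.56414959,  116.31541565]), [np.float64(0.7104635776064212), np.float64(0.9512858216763298), np.float64(1.1840869930621516)]) (array([ 537.54934973, -209.62527784,   64.83588988]), [np.float64(0.8345497637273215), np.float64(0.9363616900630227), np.float64(1.269035011133615)])
[ 538.50646557 -207.69189872  120.        ] [ 538.50280441 -208.4900787    70.        ]
(array([-0.04382,  0.00321, -0.00011]), array([-0.e+00, -0.e+00,  1.e-05])) (array([-0.04383,  0.00321,  0.36614]), array([-0.e+00, -0.e+00,  1.e-05]))
```

Call:
{"fn": "carry_out", "kwargs": {"increments": [-0.045,0.003,0,0,0,0,1,-0.045,0.003,0.05,0,0,0,1,-0.045,0.003,0.15,0,0,0,1,-0.045,0.003,0.25,0,0,0,1,-0.045,0.003,0.33,0,0,0,1,-0.045,0.003,0.365,0,0,0,1,-0.045,0.003,0.365,0,0,0,1,-0.045,0.003,0.365,0,0,0,-1,-0.045,0.003,0.365,0,0,0,-1,-0.045,0.003,0.365,0,0,0,-1], "force": 60}}

```text
time: 5.25
tool_pos: [538.9, -208.6, 79.6]
tcp_rot: [179.9, 0.0, 80.1]
ft_force: [-0.2, -0.3, 0.2]
finger_gap: 32.3
grip_force: 0.0
```

Call:
{"fn": "carry_out", "kwargs": {"increments": [0,0,0,0,0,0,-1,0,0,0,0,0,0,-1,0,0,0,0,0,0,-1,0,0,0,0,0,0,-1,0,0,0,0,0,0,-1,0,0,0,0,0,0,-1,0,0,0,0,0,0,-1,0,0,0,0,0,0,-1,0,0,0,0,0,0,-1,0,0,0,0,0,0,-1]}}

```text
time: 6.5
tool_pos: [538.7, -208.6, 79.3]
tcp_rot: [179.9, 0.0, 80.1]
ft_force: [-0.7, 0.6, 6.1]
finger_gap: 16.7
grip_force: 58.4
```

Call:
{"fn": "carry_out", "kwargs": {"increments": [0,0,-0.03,0,0,0,-1,0,0,-0.08,0,0,0,-1,0,0,-0.13,0,0,0,-1,0,0,-0.18,0,0,0,-1,0,0,-0.23,0,0,0,-1,0,0,-0.265,0,0,0,-1,0,0,-0.275,0,0,0,-1,0,0,-0.275,0,0,0,-1,0,0,-0.275,0,0,0,-1,0,0,-0.275,0,0,0,-1]}}

```text
time: 7.75
tool_pos: [537.8, -208.1, 187.6]
tcp_rot: [-179.9, -0.0, 80.1]
ft_force: [-0.2, -0.1, -1.0]
finger_gap: 16.5
grip_force: 58.5
```

```bash
python3 - <<'E'
from h import *
s=sense();print(s['time'],s['tool_pos'],s['tcp_rot'],s['ft_force'],s['grip_force'],s['finger_gap'])
a,c=snap('side','s3.png');w,c=snap('top','t3.png');w=viewer.snapshot('wrist')
P=s['tool_pos'];cs=viewer.get_calibration('side');u,v=proj(cs,P+[0,0,-30]).astype(int);U,V=proj(c,P).astype(int)
cr=lambda im,u,v:cv2.resize(im[v-40:v+40,u-40:u+40],(400,400),interpolation=cv2.INTER_CUBIC)
t=cv2.imread('pics/t3.png');b=cv2.imread('pics/s3.png')
cv2.imwrite('pics/c3.png',np.hstack([cr(b,u,v),cv2.resize(w[...,::-1],(400,300))[0:300].copy() if 0 else cv2.copyMakeBorder(cv2.resize(w[...,::-1],(400,300)),0,100,0,0,cv2.BORDER_CONSTANT)]))
print(u-40,v-40,proj(cs,P-[0,0,65.3]),proj(cs,P-[0,0,15]))
print(plan([607.3,41.9,P[2]],P[0]*0+80.17))
E
```

```text
7.75 [ 537.76268098 -208.09982572  187.57378042] [-1.79917903e+02 -2.65234945e-02  8.01387088e+01] [-0.17218488 -0.09169674 -1.03689416] 58.49518418312073 16.51312178374395
266 71 [305.95617483 125.56117608] [307.25809302 104.98564764]
(array([0.64575, 0.06354, 0.00133]), array([-1.1e-04, -3.0e-05, -9.0e-05]))
```

View pics/c3.png

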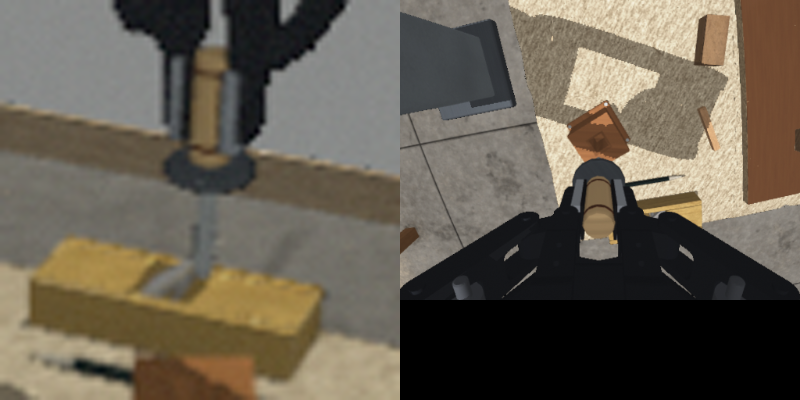

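The stylus is out of the stand, vertical and firmly held; its tip is at about (307.5,126.5) in the side view. Next I move above the press point.

Call:
{"fn": "carry_out", "kwargs": {"increments": [0.15,0.015,0,0,0,0,-1,0.27,0.027,0,0,0,0,-1,0.39,0.039,0,0,0,0,-1,0.51,0.05,0,0,0,0,-1,0.6,0.06,0,0,0,0,-1,0.646,0.064,0,0,0,0,-1,0.646,0.064,0.03,0,0,0,-1,0.646,0.064,0.07,0,0,0,-1,0.646,0.064,0.1,0,0,0,-1,0.646,0.064,0.1,0,0,0,-1]}}

```text
time: 9.15
tool_pos: [606.2, 40.9, 146.2]
tcp_rot: [-179.8, 0.0, 80.1]
ft_force: [-0.1, -0.4, -2.1]
finger_gap: 16.8
grip_force: 58.5
```

```bash
python3 - <<'E'
from h import *
w=viewer.snapshot('wrist');cw=viewer.get_calibration('wrist')
s=sense();P=s['tool_pos'];print(s['time'],P,s['tcp_rot'],s['ft_force'],s['finger_gap'])
a,cs=snap('side','s4.png');t,ct=snap('top','t4.png')
Q=[607.3,41.9,61.5]
for c in(cs,cw):print(proj(c,Q),proj(c,P-[0,0,65.3]))
u,v=proj(cs,Q).astype(int)
cr=cv2.resize(a[v-45:v+35,u-40:u+40,::-1],(400,400),interpolation=cv2.INTER_CUBIC)
u2,v2=proj(cw,Q).astype(int);print(u-40,v-45,u2,v2)
v2=min(max(v2,50),334);cr2=cv2.resize(w[v2-50:v2+50,u2-50:u2+50,::-1],(400,400),interpolation=cv2.INTER_CUBIC)
cv2.imwrite('pics/c4.png',np.hstack([cr,cr2]));print(plan([607.3,41.9,120],80.14))
E
```

```text
9.2 [606.96129215  41.07414374 147.46538723] [-1.79894577e+02  2.37200653e-02  8.00770190e+01] [ 0.47996009 -0.40954366 -0.97061936] 16.521034908277038
[227.90194838 202.93102587] [227.65965111 194.37501024]
[254.24486426 193.95253107] [253.98232608 203.34181735]
187 157 254 193
(array([ 0.00095, -0.00179,  0.07235]), array([ 1.0e-04, -1.0e-05, -1.1e-04]))
```

View pics/c4.png

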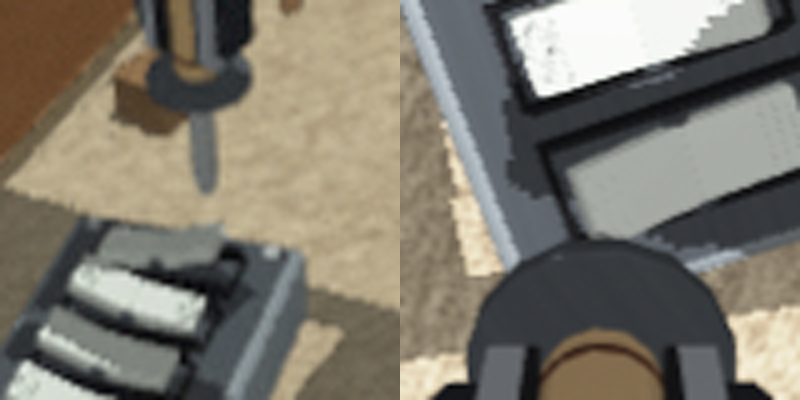

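The tip at side (228,195) lines up above the odd rocker's raised end, so I press down slowly.

Call:
{"fn": "carry_out", "kwargs": {"increments": [0.001,-0.002,0.02,0,0,0,-1,0.001,-0.002,0.035,0,0,0,-1,0.001,-0.002,0.045,0,0,0,-1,0.001,-0.002,0.05,0,0,0,-1,0.001,-0.002,0.055,0,0,0,-1,0.001,-0.002,0.06,0,0,0,-1,0.001,-0.002,0.065,0,0,0,-1,0.001,-0.002,0.07,0,0,0,-1,0.001,-0.002,0.074,0,0,0,-1,0.001,-0.002,0.074,0,0,0,-1]}}

```text
time: 10.55
tool_pos: [606.8, 42.4, 118.6]
tcp_rot: [-180.0, 0.0, 80.1]
ft_force: [-0.1, -0.7, -0.6]
finger_gap: 16.6
grip_force: 58.4
```

```bash
python3 - <<'E'
from h import *
s=sense();print(s['tool_pos'],s['ft_force'],s['finger_gap'],s['tcp_rot'])
E
```

```text
[606.81703541  42.3815107  118.59409997] [-0.06103079 -0.71174891 -0.59676687] 16.593123665582596 [-1.79980275e+02  5.24520651e-03  8.01363568e+01]
```

Call:
{"fn": "carry_out", "kwargs": {"increments": [0,0,0.001,0,0,0,-1,0,0,0.002,0,0,0,-1,0,0,0.003,0,0,0,-1,0,0,0.004,0,0,0,-1,0,0,0.005,0,0,0,-1,0,0,0.006,0,0,0,-1,0,0,0.006,0,0,0,-1,0,0,0.006,0,0,0,-1,0,0,0.006,0,0,0,-1,0,0,0.006,0,0,0,-1]}}

```text
time: 11.8
tool_pos: [607.0, 42.4, 116.5]
tcp_rot: [180.0, 0.0, 80.1]
ft_force: [-1.4, 0.0, -0.1]
finger_gap: 16.7
grip_force: 58.4
```

Call:
{"fn": "carry_out", "kwargs": {"increments": [0,0,0.001,0,0,0,-1,0,0,0.002,0,0,0,-1,0,0,0.003,0,0,0,-1,0,0,0.004,0,0,0,-1,0,0,0.005,0,0,0,-1,0,0,0.005,0,0,0,-1,0,0,0.005,0,0,0,-1,0,0,0.005,0,0,0,-1,0,0,0.005,0,0,0,-1,0,0,0.005,0,0,0,-1]}}

```text
time: 13.05
tool_pos: [607.3, 42.4, 115.7]
tcp_rot: [179.9, -0.0, 80.1]
ft_force: [-4.4, -0.2, 8.7]
finger_gap: 16.4
grip_force: 59.4
```

```bash
python3 - <<'E'
from h import *
s=sense();print(s['tool_pos'],s['ft_force'])
a,cs=snap('side','s5.png');w=viewer.snapshot('wrist')
u,v=228,203
cr=cv2.resize(a[v-45:v+55,u-60:u+40,::-1],(400,400),interpolation=cv2.INTER_CUBIC)
cr2=cv2.resize(w[90:240,180:330,::-1],(400,400),interpolation=cv2.INTER_CUBIC)
cv2.imwrite('pics/c5.png',np.hstack([cr,cr2]))
E
```

```text
[607.32101904  42.44476997 115.71752914] [-4.41531146 -0.23300919  8.74484924]
```

View pics/c5.png

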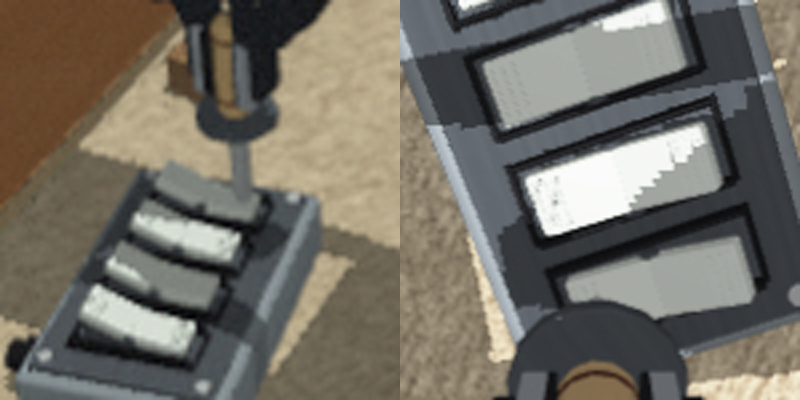

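All four rockers now lie alike: the odd one's near end is down at side crop (240,205), and the 8.7 N reading shows it is against its stop. Lifting and returning.

Call:
{"fn": "carry_out", "kwargs": {"increments": [0,0,-0.01,0,0,0,-1,0,0,-0.03,0,0,0,-1,0,0,-0.07,0,0,0,-1,0,0,-0.12,0,0,0,-1,0,0,-0.17,0,0,0,-1,0,0,-0.19,0,0,0,-1,0,0,-0.19,0,0,0,-1,0,0,-0.19,0,0,0,-1,0,0,-0.19,0,0,0,-1,0,0,-0.19,0,0,0,-1]}}

```text
time: 14.4
tool_pos: [606.6, 42.4, 189.8]
tcp_rot: [-179.9, 0.0, 80.1]
ft_force: [0.4, 0.1, -1.6]
finger_gap: 16.9
grip_force: 58.5
```

```bash
python3 - <<'E'
from h import *
s=sense();print(s['tool_pos'],s['ft_force'],s['finger_gap'])
print(plan([538.6,-208.5,s['tool_pos'][2]],80.14))
E
```

```text
[606.59863215  42.37081411 189.75729928] [ 0.3620405   0.10045412 -1.63765739] 16.940218275944776
(array([-6.4703e-01, -6.0040e-02,  2.2000e-04]), array([-1.9e-04,  4.0e-05, -1.0e-05]))
```

Call:
{"fn": "carry_out", "kwargs": {"increments": [-0.1,-0.009,0,0,0,0,-1,-0.22,-0.02,0,0,0,0,-1,-0.34,-0.031,0,0,0,0,-1,-0.46,-0.042,0,0,0,0,-1,-0.57,-0.053,0,0,0,0,-1,-0.63,-0.059,0,0,0,0,-1,-0.647,-0.06,0,0,0,0,-1,-0.647,-0.06,0,0,0,0,-1,-0.647,-0.06,0,0,0,0,-1,-0.647,-0.06,0,0,0,0,-1]}}

```text
time: 15.65
tool_pos: [539.3, -207.5, 190.5]
tcp_rot: [180.0, -0.0, 80.2]
ft_force: [0.4, 0.7, -0.7]
finger_gap: 16.4
grip_force: 58.6
```

```bash
python3 - <<'E'
from h import *
s=sense();P=s['tool_pos'];print(P,s['ft_force'],s['finger_gap'],s['tcp_rot'])
print(plan([538.6,-208.5,145],80.14))
a,cs=snap('side','s6.png');w,cw=snap('wrist','w6.png');t,ct=snap('top','t6.png')
u,v=proj(cs,P-[0,0,65]).astype(int);print(u-40,v-45,proj(cs,P-[0,0,65]))
cr=cv2.resize(a[v-45:v+35,u-40:u+40,::-1],(400,400),interpolation=cv2.INTER_CUBIC)
u2,v2=212,180
cr2=cv2.resize(a[200:280,170:250,::-1],(400,400),interpolation=cv2.INTER_CUBIC)
cv2.imwrite('pics/c6.png',np.hstack([cr,cr2]))
E
```

```text
[ 539.32707967 -207.46465057  190.4968676 ] [ 0.41944871  0.6516309  -0.65632546] 16.372377350758526 [ 1.79999079e+02 -9.85722839e-03  8.02163881e+01]
(array([-0.00288, -0.00135,  0.11374]), array([ 0.0e+00, -3.0e-05,  2.1e-04]))
265 79 [305.28188624 124.27076964]
```

View pics/c6.png

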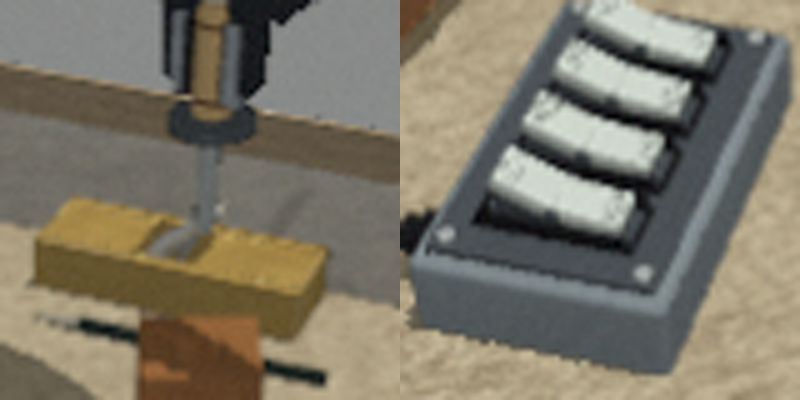

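The rockers all lie the same way and the stylus is vertical above the stand. Lowering it into the hole.

Call:
{"fn": "carry_out", "kwargs": {"increments": [-0.002,-0.001,0,0,0,0,-1,-0.002,-0.001,0.04,0,0,0,-1,-0.002,-0.001,0.08,0,0,0,-1,-0.002,-0.001,0.11,0,0,0,-1,-0.002,-0.001,0.13,0,0,0,-1,-0.002,-0.001,0.15,0,0,0,-1,-0.002,-0.001,0.17,0,0,0,-1,-0.002,-0.001,0.19,0,0,0,-1,-0.002,-0.001,0.21,0,0,0,-1,-0.002,-0.001,0.22,0,0,0,-1]}}

```text
time: 17.05
tool_pos: [538.2, -209.1, 101.8]
tcp_rot: [-180.0, -0.0, 80.1]
ft_force: [0.2, -0.2, -0.4]
finger_gap: 16.4
grip_force: 58.6
```

Call:
{"fn": "carry_out", "kwargs": {"increments": [0,0,0.01,0,0,0,-1,0,0,0.02,0,0,0,-1,0,0,0.03,0,0,0,-1,0,0,0.04,0,0,0,-1,0,0,0.046,0,0,0,-1,0,0,0.05,0,0,0,-1,0,0,0.053,0,0,0,-1,0,0,0.055,0,0,0,-1,0,0,0.055,0,0,0,-1,0,0,0.055,0,0,0,-1]}}

```text
time: 18.3
tool_pos: [538.5, -209.2, 80.6]
tcp_rot: [180.0, 0.0, 80.1]
ft_force: [-0.2, 0.8, -0.6]
finger_gap: 17.0
grip_force: 58.6
```

Call:
{"fn": "carry_out", "kwargs": {"increments": [0,0,0.001,0,0,0,-1,0,0,0.002,0,0,0,-1,0,0,0.003,0,0,0,-1,0,0,0.003,0,0,0,-1,0,0,0.003,0,0,0,-1,0,0,0.003,0,0,0,-0.4,0,0,0.003,0,0,0,-0.2,0,0,0.003,0,0,0,1,0,0,0.003,0,0,0,1,0,0,0.003,0,0,0,1]}}

```text
time: 19.55
tool_pos: [538.5, -209.2, 79.3]
tcp_rot: [180.0, 0.0, 80.1]
ft_force: [1.1, -0.4, 0.0]
finger_gap: 84.9
grip_force: 0.0
```

Call:
{"fn": "carry_out", "kwargs": {"increments": [0,0,0,0,0,0,1,0,0,0,0,0,0,1,0,0,0,0,0,0,1,0,0,0,0,0,0,1,0,0,-0.03,0,0,0,1,0,0,-0.1,0,0,0,1,0,0,-0.2,0,0,0,1,0,0,-0.3,0,0,0,1,0,0,-0.38,0,0,0,1,0,0,-0.38,0,0,0,1]}}

```text
time: 20.8
tool_pos: [540.4, -210.1, 236.3]
tcp_rot: [179.6, 0.1, 80.1]
ft_force: [0.3, 0.5, 0.0]
finger_gap: 85.2
grip_force: 0.0
```

```bash
python3 - <<'E'
from h import *
s=sense();print(s['time'],s['tool_pos'],s['finger_gap'],s['ft_force'])
a,cs=snap('side','s7.png');w,cw=snap('wrist','w7.png')
cr=cv2.resize(a[120:200,265:345,::-1],(400,400),interpolation=cv2.INTER_CUBIC)
u,v=proj(cw,[538.5,-208,95]).astype(int)
cr2=cv2.resize(w[v-50:v+50,u-50:u+50,::-1],(400,400),interpolation=cv2.INTER_CUBIC)
cv2.imwrite('pics/c7.png',np.hstack([cr,cr2]))
E
```

```text
20.8 [ 540.37920454 -210.13806837  236.32112679] 85.219667874807 [0.25172046 0.52165073 0.01968283]
```

View pics/c7.png

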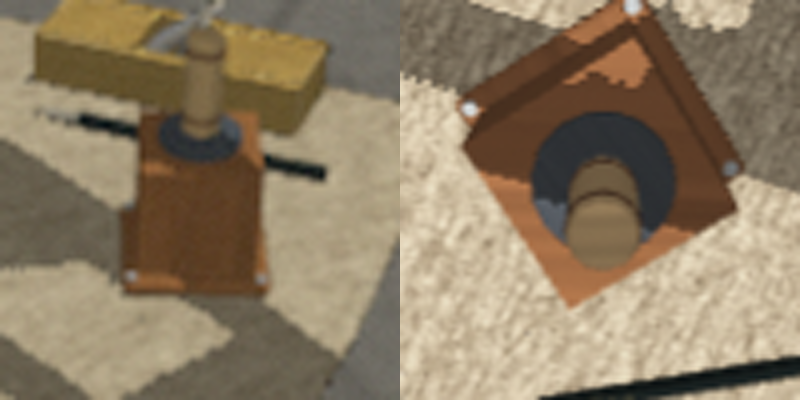

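The stylus is fully home and upright, with its collar resting on the stand top at side crop (200,138), and the gripper is clear. Handing in.

```bash
python3 -c "
from h import *
print(order.hand_in())"
```

```text
the job is handed in; nothing more can be done
None
```

I pressed the odd rocker's raised end fully down so all four rockers lie alike, put the stylus back in its stand fully home, and handed the job in at about 21 s; the press peaked near 9 N, above the suggested 2 N, and no verdict came back.

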